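# Seat the crock's double lid, then lift off the outer lid

### The arm

A 7-joint arm with a two-finger parallel gripper is mounted at the origin on the work surface. World frame = base frame: x ahead of the robot, y to its left, z up, the work surface at z = 0. Lengths are in m, angles in rad, forces in N, time in s.
With the tool pointing down it reaches from about 0.35 to 0.775 m from the base axis. Payload 3.1 kg.
Tool frame: the origin (TCP) lies on the centre line of the jaws, within the pads' length; the fingertips stand 8 mm ahead of it and the grasp point (between the pads) lies 11 mm behind it (robot.tip_reach is the distance from the TCP to the fingertips, in m); x points along the fingers, z is the direction in which the jaws open and shut, and the axes are right-handed (so a half turn about x gives the same grasp; the last joint's range is limited). The gripper opens to 85 mm and grips with 20 to 120 N. Pads are 22 mm wide; open, the fingers measure 114 mm over their backs; the gripper's body (76 mm by 85 mm) begins 54 mm behind the grasp point. The pads swing forward as they close: fully open they stand 13 mm farther back than shut.
Start: joints at [1.277, 0.311, 0.014, 1.512, -0.004, 1.319, -0.027], TCP at [0.137, -0.533, 0.239] pointing down, gripper open.
Joint ranges: [-2.7, 2.7], [-0.3, 1.91], [-1.27, 1.3], [0.12, 2.57], [-1.44, 4.58], [0.2, 2.03], [-3.05, 3.05]. Speed limits (rad/s): [2.79, 2.79, 3.14, 3.14, 3.14, 3.14, 3.14].

### API

Orientations are given as a unit quaternion [w, x, y, z].
In Python, from workcell import robot gives the robot as it stands.
- The arm moves only by the tool apply_moves, never from a script. Its argument "plan" is a list of rows, each an object with "travel": the shift along the tool's x, y, z in mm, a list of three; "spin": the turn about the tool's x in degrees. A call has 1 to 5 rows; each row is the pose to reach, as a shift and turn from the pose commanded when the call began, along the tool's axes at that moment; what a row does not reach only later rows make up. A row lasts 1/10 s, in which the tool goes at most 50 mm and 8.59 degrees, less where a joint would pass 70% of its speed; a pose out of reach is approached as far as the arm can. A call with a gripper value outside its range is refused whole. "jaw" is the opening, from 0 (shut) to 1 (fully open), set as the call begins (left out, the last holds). The fingers move at their own pace and stop on an object; "force" is the grip in N (left out, the last holds). Time passes only in rows, so rows that repeat a pose let the fingers close. It gives the time, the measured TCP pose, the force and the opening at its end, in the units of the state.
- robot.read_state(): the state, without advancing time (a new reading comes with each control period).
- robot.camera(name): name is "side" or "top" or "wrist"; returns a dict with "image" (420x560x3 uint8, red, green, blue), "fx", "fy", "cx", "cy" (pixels), "camera_from_world" (4x4, takes a point from world to camera coordinates). Camera axes: x right, y down, z forward; pixel columns grow to the right and rows downward; lengths in m; the calibration is good to about 2 mm. A picture is of the moment at which its call begins. There is no depth.
- robot.hand_in(): hands the job in, once; it reports no verdict.
Trained networks look in the newest picture that a camera, given by its name, has taken for a name from the list of things; names that differ only in an ending like _2 or _b are one class to them, and where a whole thing is asked for, a point or a joint stands for the part that bears it (a point fixed in the world has none). Each returns a list of dicts, best first, with "confidence" (0 to 1); they miss things now and then, are a little off and sometimes report something else, mostly with a low value. They report only what shows in the picture. A call takes as long as a camera call. They do not tell look-alikes from the thing itself.
- robot.look_for(camera, thing): "extent" ([left, top, right, bottom] in pixels, round what is visible of it).
- robot.cut_out(camera, thing): "region" (420x560 bool, what is visible of it) and "extent" ([left, top, right, bottom] in pixels, round what is visible of it).
The state is a dict: "time_s": time; "joint_pos": joint angles; "qd": joint speeds; "effort": joint torques, N m; "ee_pos": TCP position; "tcp_rot": TCP orientation; "wrist_force": force on the tool from outside, world axes, zero at the start; "ft_torque": the same for the moment, N m; "finger_gap": opening from 0.0 (shut) to 1.0 (fully open).
Only numpy, scipy, OpenCV 4.12 (cv2) and the standard library are available. Lean on these libraries where they do the work, as an engineer would, in place of code of your own. Each camera call takes 0.05 s, during which the arm holds its last target. There are 200 camera calls.

### The job

The white pickle crock stands open, and its two steel lids sit nested together on the steel drying ring, the inner lid's wooden post sticking up through the outer lid's collar. Lift both together by the wooden post, lower them gently (no dropping) until the inner lid sits fully home on the crock, and let go; then take the outer lid alone by its collar, lift it straight off so that the inner lid stays fully seated, and finish while still holding the outer lid level, about 10 cm above the inner lid or more and well clear of the post, so that its underside can be wiped. Leave the crock where it stands (a nudge of a centimetre does not matter), and do not disturb the mug, wrench and garlic.

Things in the scene. Friction and masses are not known exactly. Their poses are not given: they have to be found in the camera images.
- crock: White ceramic crock, an open upright round pot: outer diameter 112 mm, inner diameter 102 mm, 90 mm high. Loose, about 1.6 kg. Origin at the centre of its underside, z up; the rim is at z = 90 mm.
- ring: Steel drying ring, a short upright tube: outer diameter 112 mm, inner diameter 102 mm, 35 mm high, about 0.7 kg. Origin at the centre of its underside. The two nested lids start on it.
- inner_lid: Inner steel lid with a round wooden post; about 0.24 kg. Origin at the centre of its plug's underside, z up. Plug z 0 to 14 mm, diameter 94 mm (86 mm at the very bottom). Flange z 14 to 20 mm, diameter 112 mm, rests on the rim of ring or crock (seated, the origin is 76 mm above the crock's). Post diameter 20 mm, z 20 to 86 mm; its top 26 mm stands above the outer lid's collar while nested.
- outer_lid: Outer steel lid, loose over the inner lid, carried along when that is lifted; about 0.2 kg. Origin at the centre of its disc's underside, nested 20 mm above the inner lid's. Disc z 0 to 6 mm, diameter 126 mm; thin skirt at its edge down to z -6 mm. Hollow collar z 6 to 34 mm, outer diameter 40 mm, inner 26 mm; the inner lid's post passes freely through it, up to z 66 mm.
- post_top (a point): Centre of the top end of the inner lid's wooden post.
- collar_top (a point): Centre of the top edge of the outer lid's collar.
- mug: Bystander: grey mug, 80 mm wide, 85 mm high, origin at the centre of its underside.
- wrench: Bystander: steel wrench lying flat, 180 mm long.
- garlic: Bystander: garlic bulb, 52 mm wide and high, origin at the centre of its underside.
Things that resemble listed ones, but are neither listed nor needed, are in the scene too. Leave any red look-alike of the ring alone.

How it is judged:
By the outcome, as a careful person would: the job done as asked, in the order asked, and still so for the second after the job is handed in, while the arm keeps its last pose, push and grip.
It also fails if it takes over 56 s, if anything falls off the work surface, if the arm or the gripper's body presses on something with over 40 N, if the wrist force passes 120 N, or if a joint passes its speed limit or range.

## Working session

There is one attempt and no reset: what is moved stays moved. The work goes in short steps, Python scripts to look and compute and a tool call to move; the robot and the scene stay as the last step left them, time stands still between calls to the robot, and variables do not carry over. Pictures are saved under pics/ and viewed, about 8 in all and at most 12, crops included, and the job is handed in when it is done.

Besides the shell and the picture viewer there is one more tool, called after "Call:" in YAML: its name, and indented under it one key for each argument. apply_moves: Moves the arm, as the interface text tells. Its arguments: {"type":"object","properties":{"plan":{"type":"array"},"jaw":{"type":"number"},"force":{"type":"number"}},"required":["plan"]}

```bash
mkdir -p pics; ls; cat > h.py <<'E'
import numpy as np, cv2, json
from workcell import robot
def rot(q):
    from scipy.spatial.transform import Rotation as R
    return R.from_quat([q[1],q[2],q[3],q[0]]).as_matrix()
def save(c,n): cv2.imwrite('pics/'+n,c['image'][:,:,::-1])
def ray(c,u,v):
    T=np.array(c['camera_from_world']); d=T[:3,:3].T@np.array([(u-c['cx'])/c['fx'],(v-c['cy'])/c['fy'],1])
    o=-T[:3,:3].T@T[:3,3]; return o,d
def atz(c,u,v,z):
    o,d=ray(c,u,v); return o+d*(z-o[2])/d[2]
def proj(c,p):
    T=np.array(c['camera_from_world']); q=T[:3,:3]@np.array(p)+T[:3,3]
    return np.array([c['fx']*q[0]/q[2]+c['cx'],c['fy']*q[1]/q[2]+c['cy']])
E
python3 - <<'E'
from h import *
np.set_printoptions(precision=4,suppress=True)
t=robot.camera('top'); 
for th in ['crock','ring','inner_lid','outer_lid','post_top','collar_top','mug','wrench','garlic']:
    print('top',th,[(np.round(d['extent']).tolist(),round(d['confidence'],2)) for d in robot.look_for('top',th)])
s=robot.camera('side')
for th in ['crock','ring','inner_lid','outer_lid','post_top','collar_top']:
    print('side',th,[(np.round(d['extent']).tolist(),round(d['confidence'],2)) for d in robot.look_for('side',th)])
im=np.hstack([t['image'],s['image']]); cv2.imwrite('pics/a.png',cv2.resize(im[:,:,::-1],(800,300)))
save(t,'t0.png');save(s,'s0.png')
for c in (t,s): print(c['fx'],c['cx'],c['cy'],np.array(c['camera_from_world']))
st=robot.read_state(); print(st); print(rot(st['tcp_rot'])); print(robot.tip_reach)
E
```

```text
pics
top crock [([187.0, 185.0, 235.0, 229.0], 0.73)]
top ring [([415.0, 261.0, 462.0, 300.0], 0.66), ([367.0, 154.0, 415.0, 196.0], 0.55)]
top inner_lid [([372.0, 242.0, 381.0, 251.0], 0.41)]
top outer_lid [([266.0, 225.0, 280.0, 283.0], 0.69), ([346.0, 226.0, 396.0, 274.0], 0.67)]
top post_top [([374.0, 244.0, 383.0, 251.0], 0.64)]
top collar_top [([345.0, 222.0, 398.0, 276.0], 0.69)]
top mug [([271.0, 134.0, 303.0, 180.0], 0.94)]
top wrench [([268.0, 223.0, 282.0, 292.0], 0.55), ([274.0, 132.0, 304.0, 174.0], 0.53)]
top garlic [([116.0, 211.0, 135.0, 232.0], 0.88)]
side crock [([206.0, 215.0, 257.0, 277.0], 0.88)]
side ring [([319.0, 167.0, 355.0, 195.0], 0.93), ([355.0, 211.0, 403.0, 229.0], 0.79)]
side inner_lid [([379.0, 183.0, 388.0, 195.0], 0.67)]
side outer_lid []
side post_top []
side collar_top [([356.0, 191.0, 406.0, 218.0], 0.93)]
422.43356104400124 277.39764221852175 202.8950897650248 [[ 0.0217 -0.9996  0.02   -0.0133]
 [-0.9849 -0.0248 -0.1712  0.5997]
 [ 0.1716 -0.016  -0.985   1.0298]
 [ 0.      0.      0.      1.    ]]
536.0229849332262 278.40825744658423 200.25613766458855 [[-0.6771 -0.7359 -0.0101  0.4156]
 [-0.3405  0.3254 -0.8821  0.2909]
 [ 0.6524 -0.5938 -0.4709  0.9475]
 [ 0.      0.      0.      1.    ]]
{'time_s': 0.85, 'joint_pos': array([ 1.2773,  0.3109,  0.014 ,  1.5115, -0.0044,  1.3192, -0.0272]), 'qd': array([ 0.0004, -0.0004, -0.0011,  0.0014, -0.0005, -0.0005,  0.0001]), 'effort': array([ -0.0002, -37.9783,   0.1457, -23.0858,   0.0123,   0.0018,
         0.    ]), 'ee_pos': array([ 0.1371, -0.5327,  0.2393]), 'tcp_rot': array([ 0.5589,  0.4332,  0.5588, -0.4333]), 'wrist_force': array([ 0.0926, -0.1   ,  0.3594]), 'ft_torque': array([ 0.0002, -0.0182, -0.0174]), 'finger_gap': 0.9963126343558713}
[[-0.      0.9684  0.2493]
 [-0.0001  0.2493 -0.9684]
 [-1.     -0.      0.0001]]
0.008
```

```bash
python3 - <<'E'
import cv2,numpy as np
t=cv2.imread('pics/t0.png');s=cv2.imread('pics/s0.png')
a=cv2.resize(t[110:310,90:490],(800,400),interpolation=cv2.INTER_CUBIC)
cv2.imwrite('pics/t1.png',a)
cv2.imwrite('pics/s1.png',cv2.resize(s[110:310,180:480],(800,533),interpolation=cv2.INTER_CUBIC))
E
```

```text
(no output)
```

View pics/t1.png

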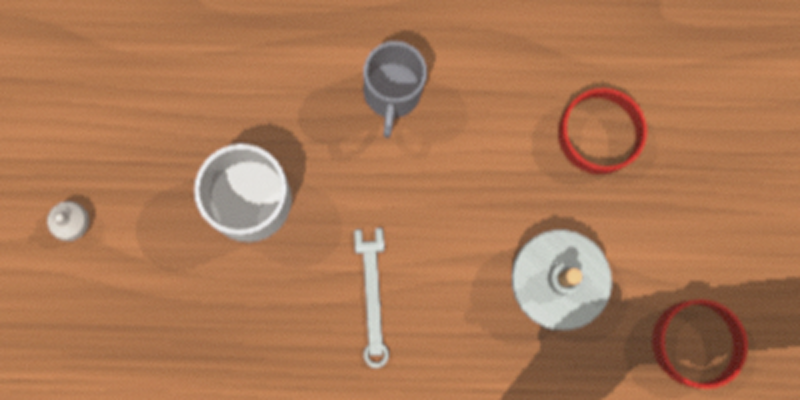

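View pics/s1.png

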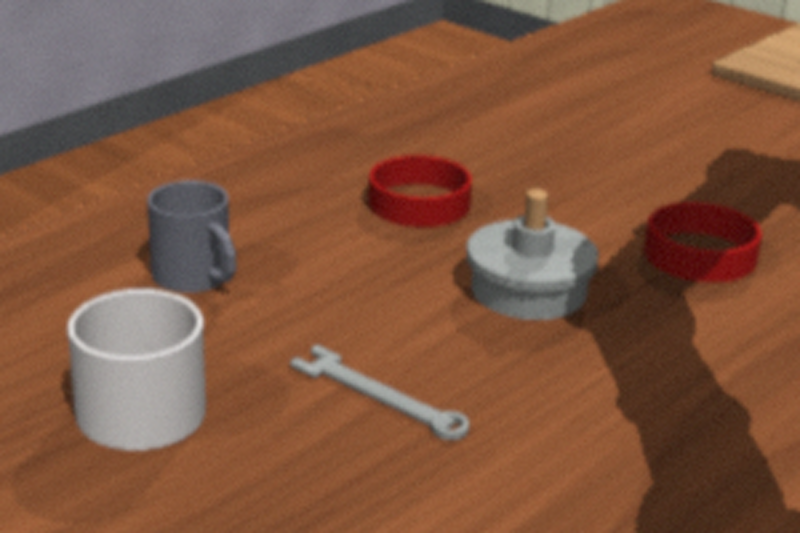

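```bash
python3 - <<'E'
from h import *
np.set_printoptions(precision=4,suppress=True)
t=robot.camera('top');s=robot.camera('side')
print('post',atz(t,376,247.8,.107),atz(s,381,182,.107))
print('disc',atz(t,90+562/2,110+279/2,.044))
print('crock',atz(t,90+242/2,110+192/2,.09),atz(s,231.2,231.4,.09))
# refine: crock rim via bright-mask; cutouts
r=robot.cut_out('top','crock')
for th,z in (('mug',.085),('garlic',.03)):
    d=robot.look_for('top',th)[0]; e=d['extent']; print(th,atz(t,(e[0]+e[2])/2,(e[1]+e[3])/2,z))
for u,v in((372,235),(375,355)): print('wrench',atz(t,90+u/2,110+v/2,.005))
for u,v in((603,130),(700,343)): print('red',atz(t,90+u/2,110+v/2,.035))
w=robot.camera('wrist'); T=np.array(w['camera_from_world']); print(-T[:3,:3].T@T[:3,3],T[:3,:3],w['fx'])
E
```

```text
post [ 0.487  -0.2369  0.107 ] [ 0.4864 -0.2367  0.107 ]
disc [ 0.487  -0.2399  0.044 ]
crock [0.5813 0.1644 0.09  ] [0.5817 0.17   0.09  ]
mug [ 0.7167 -0.0203  0.085 ]
garlic [0.5438 0.395  0.03  ]
wrench [0.5418 0.0022 0.005 ]
wrench [ 0.3862 -0.0051  0.005 ]
red [ 0.6853 -0.2998  0.035 ]
red [ 0.4107 -0.4167  0.035 ]
[ 0.1997 -0.5173  0.3741] [[ 0.2491 -0.9685  0.0004]
 [-0.9358 -0.2406  0.2578]
 [-0.2496 -0.0646 -0.9662]] 302.4833083754356
```

Call:
apply_moves:
  plan:
    - {"travel":[0,14,-7],"spin":0}
    - {"travel":[0,41,-20],"spin":0}
    - {"travel":[0,77,-37],"spin":0}
    - {"travel":[0,117,-56],"spin":0}
    - {"travel":[0,158,-76],"spin":0}
  jaw: 1
  force: 80

```text
time_s: 1.65
ee_pos: [0.2729, -0.4176, 0.2394]
tcp_rot: [0.559, 0.433, 0.559, -0.433]
wrist_force: [0.7, -1.4, -0.2]
finger_gap: 0.998
```

Call:
apply_moves:
  plan:
    - {"travel":[0,40,-19],"spin":0}
    - {"travel":[0,80,-39],"spin":0}
    - {"travel":[0,120,-58],"spin":0}
    - {"travel":[0,160,-77],"spin":0}
    - {"travel":[0,195,-94],"spin":0}

```text
time_s: 2.15
ee_pos: [0.4387, -0.2765, 0.2396]
tcp_rot: [0.56, 0.433, 0.559, -0.432]
wrist_force: [0.7, -0.4, 0.7]
finger_gap: 1.001
```

Call:
apply_moves:
  plan:
    - {"travel":[0,30,-14],"spin":0}
    - {"travel":[0,50,-24],"spin":0}
    - {"travel":[0,60,-29],"spin":0}
    - {"travel":[0,60,-29],"spin":0}
    - {"travel":[0,60,-29],"spin":0}

```text
time_s: 2.65
ee_pos: [0.4865, -0.2379, 0.2392]
tcp_rot: [0.558, 0.433, 0.559, -0.434]
wrist_force: [-0.5, -0.2, 0.5]
finger_gap: 1.005
```

```bash
python3 - <<'E'
from h import *
np.set_printoptions(precision=4,suppress=True)
w=robot.camera('wrist'); save(w,'w1.png'); st=robot.read_state()
print(st['time_s'],st['ee_pos'],rot(st['tcp_rot']),st['wrist_force'])
print('pred post',proj(w,[.4868,-.2375,.107]),'collar',proj(w,[.4868,-.2375,.075]))
for th in ('post_top','inner_lid'):
    print(th,[(np.round(d['extent'],1).tolist(),round(d['confidence'],2)) for d in robot.look_for('wrist',th)])
E
```

```text
2.7 [ 0.4862 -0.2385  0.2392] [[-0.0012  0.9691  0.2468]
 [-0.0012  0.2468 -0.9691]
 [-1.     -0.0014  0.0008]] [-0.889  -0.2336 -0.2377]
pred post [280.0902 202.7392] collar [280.1888 195.311 ]
post_top [([270.8, 185.1, 296.5, 210.6], 0.81)]
inner_lid [([273.3, 183.4, 290.1, 211.4], 0.62)]
```

View pics/w1.png

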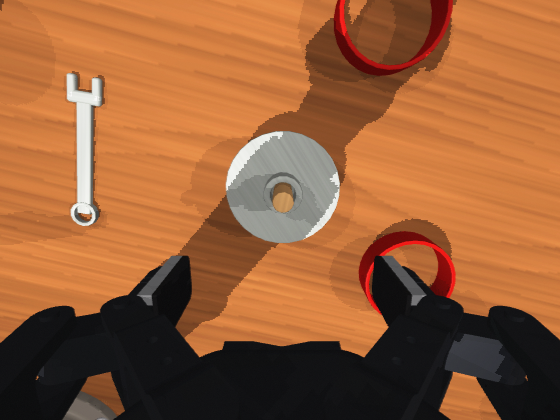

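```bash
python3 - <<'E'
from h import *
np.set_printoptions(precision=4,suppress=True)
w=robot.camera('wrist'); st=robot.read_state()
img=cv2.cvtColor(w['image'],cv2.COLOR_RGB2HSV)[170:220,260:305]
m=(img[...,1]>80)&(img[...,0]>5)&(img[...,0]<30)
n,l,stt,c=cv2.connectedComponentsWithStats(m.astype(np.uint8)); i=1+np.argmax(stt[1:,4]); print(stt[i]+np.array([260,170,0,0,0]),c[i]+[260,170])
for u,v,z in ((284,201,.107),(283,187,.047)):
    p=atz(w,u,v,z); print(p,'tool mm',rot(st['tcp_rot']).T@(p-st['ee_pos'])*1000)
p=np.array([.4868,-.2375,.107]);print(rot(st['tcp_rot']).T@(p-st['ee_pos'])*1000)
cv2.imwrite('pics/w1c.png',cv2.resize(w['image'][170:230,250:330,::-1],None,fx=8,fy=8))
E
```

```text
[271 182  22  30 530] [281.6943 196.7528]
[ 0.489  -0.2414  0.107 ] tool mm [132.3552   1.9378   3.3385]
[ 0.4905 -0.2404  0.047 ] tool mm [192.3538   3.6718   2.7716]
[132.3535   0.7546  -0.9452]
```

View pics/w1c.png

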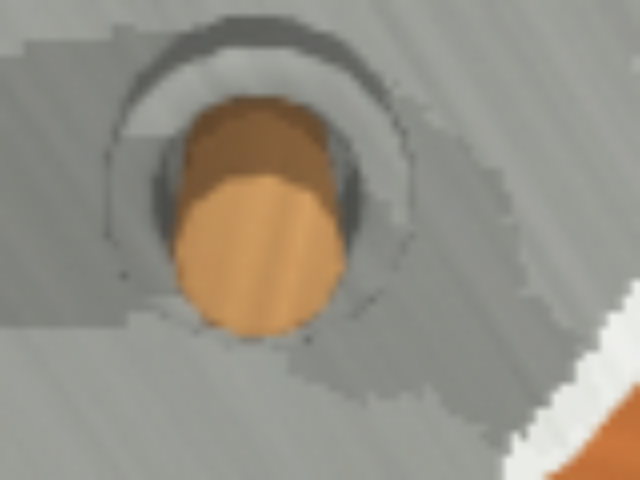

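Call:
apply_moves:
  plan:
    - {"travel":[25,1,1],"spin":0}
    - {"travel":[60,1,1],"spin":0}
    - {"travel":[95,1,1],"spin":0}
    - {"travel":[120,1,1],"spin":0}
    - {"travel":[135,1,1],"spin":0}
  jaw: 1

```text
time_s: 3.35
ee_pos: [0.4864, -0.2382, 0.1019]
tcp_rot: [0.557, 0.433, 0.56, -0.434]
wrist_force: [0.7, 0.8, -0.7]
finger_gap: 1.001
```

Call:
apply_moves:
  plan:
    - {"travel":[8,0,0],"spin":0}
    - {"travel":[14,0,0],"spin":0}
    - {"travel":[14,0,0],"spin":0}
    - {"travel":[14,0,0],"spin":0}
    - {"travel":[14,0,0],"spin":0}

```text
time_s: 3.85
ee_pos: [0.4894, -0.2381, 0.0913]
tcp_rot: [0.56, 0.433, 0.558, -0.433]
wrist_force: [0.2, 0.5, 0.1]
finger_gap: 0.999
```

Call:
apply_moves:
  plan:
    - {"travel":[0,0,0],"spin":0}
    - {"travel":[0,0,0],"spin":0}
    - {"travel":[0,0,0],"spin":0}
    - {"travel":[0,0,0],"spin":0}
    - {"travel":[0,0,0],"spin":0}
  jaw: 0.3
  force: 80

```text
time_s: 4.35
ee_pos: [0.4886, -0.2377, 0.0903]
tcp_rot: [0.559, 0.433, 0.559, -0.433]
wrist_force: [-0.2, -0.3, 0.0]
finger_gap: 0.3
```

```bash
python3 - <<'E'
from h import *
np.set_printoptions(precision=4,suppress=True)
w=robot.camera('wrist'); s=robot.camera('side');  st=robot.read_state(); print(st['time_s'],st['ee_pos'],st['wrist_force'],st['finger_gap'])
cv2.imwrite('pics/g1.png',np.hstack([cv2.resize(w['image'][100:400,130:430,::-1],(400,400)),cv2.resize(s['image'][130:250,320:440,::-1],(400,400))]))
E
```

```text
4.45 [ 0.4887 -0.2378  0.0903] [ 0.0655 -0.9475 -0.1321] 0.29682580080406995
```

View pics/g1.png

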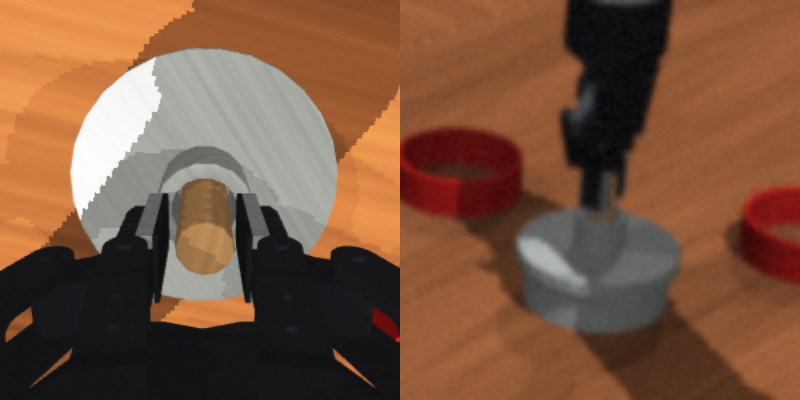

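Call:
apply_moves:
  plan:
    - {"travel":[0,0,0],"spin":0}
    - {"travel":[0,0,0],"spin":0}
    - {"travel":[0,0,0],"spin":0}
    - {"travel":[0,0,0],"spin":0}
    - {"travel":[0,0,0],"spin":0}
  jaw: 0
  force: 80

```text
time_s: 4.95
ee_pos: [0.4888, -0.238, 0.0906]
tcp_rot: [0.559, 0.433, 0.559, -0.433]
wrist_force: [-0.8, -1.3, 4.0]
finger_gap: 0.205
```

Call:
apply_moves:
  plan:
    - {"travel":[-3,0,0],"spin":0}
    - {"travel":[-8,0,0],"spin":0}
    - {"travel":[-15,0,0],"spin":0}
    - {"travel":[-20,0,0],"spin":0}
    - {"travel":[-20,0,0],"spin":0}

```text
time_s: 5.45
ee_pos: [0.4894, -0.2379, 0.1112]
tcp_rot: [0.56, 0.433, 0.558, -0.433]
wrist_force: [-0.1, -0.2, -5.4]
finger_gap: 0.204
```

```bash
python3 - <<'E'
from h import *
np.set_printoptions(precision=4,suppress=True)
w=robot.camera('wrist'); s=robot.camera('side');  st=robot.read_state(); print(st['time_s'],st['ee_pos'],st['wrist_force'],st['finger_gap'])
cv2.imwrite('pics/g2.png',np.hstack([cv2.resize(w['image'][100:400,130:430,::-1],(400,400)),cv2.resize(s['image'][130:250,320:440,::-1],(400,400))]))
E
```

```text
5.55 [ 0.4887 -0.2377  0.1104] [-0.2923 -0.6652 -4.2371] 0.20883724191088632
```

View pics/g2.png

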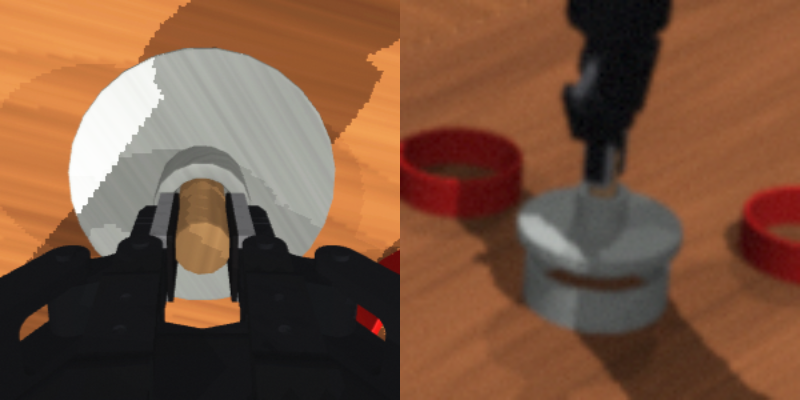

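Call:
apply_moves:
  plan:
    - {"travel":[-12,0,0],"spin":0}
    - {"travel":[-32,0,0],"spin":0}
    - {"travel":[-58,0,0],"spin":0}
    - {"travel":[-82,4,-5],"spin":0}
    - {"travel":[-100,15,-17],"spin":0}

```text
time_s: 6.05
ee_pos: [0.4985, -0.22, 0.2127]
tcp_rot: [0.559, 0.434, 0.557, -0.435]
wrist_force: [-0.4, -1.2, -5.0]
finger_gap: 0.203
```

Call:
apply_moves:
  plan:
    - {"travel":[-8,20,-22],"spin":0}
    - {"travel":[-10,44,-50],"spin":0}
    - {"travel":[-10,68,-78],"spin":0}
    - {"travel":[-10,92,-106],"spin":0}
    - {"travel":[-10,116,-134],"spin":0}

```text
time_s: 6.55
ee_pos: [0.5782, -0.0576, 0.221]
tcp_rot: [0.559, 0.433, 0.559, -0.433]
wrist_force: [1.2, 0.0, -5.7]
finger_gap: 0.21
```

Call:
apply_moves:
  plan:
    - {"travel":[0,22,-24],"spin":0}
    - {"travel":[0,40,-45],"spin":0}
    - {"travel":[0,54,-60],"spin":0}
    - {"travel":[0,60,-67],"spin":0}
    - {"travel":[0,60,-67],"spin":0}

```text
time_s: 7.05
ee_pos: [0.6193, 0.0228, 0.2204]
tcp_rot: [0.559, 0.433, 0.56, -0.432]
wrist_force: [-0.3, 0.2, -5.3]
finger_gap: 0.208
```

Call:
apply_moves:
  plan:
    - {"travel":[0,0,0],"spin":0}
    - {"travel":[0,0,0],"spin":0}
    - {"travel":[0,0,0],"spin":0}

```text
time_s: 7.35
ee_pos: [0.619, 0.0189, 0.2204]
tcp_rot: [0.558, 0.434, 0.558, -0.434]
wrist_force: [0.2, 0.3, -6.2]
finger_gap: 0.207
```

```bash
python3 - <<'E'
from h import *
np.set_printoptions(precision=4,suppress=True)
w=robot.camera('wrist'); save(w,'w2.png'); st=robot.read_state(); print(st['time_s'],st['ee_pos'],rot(st['tcp_rot']),st['wrist_force'],st['finger_gap'])
# predicted rim outline for refinement
c=[.5815,.167,.09]; print(proj(w,c))
a=np.linspace(0,6.28,60); P=np.array([proj(w,[c[0]+.056*np.cos(t),c[1]+.056*np.sin(t),.09]) for t in a]).astype(int)
im=w['image'][:,:,::-1].copy(); cv2.polylines(im,[P],True,(0,255,0),1)
ld=st['ee_pos']; 
P=np.array([proj(w,[ld[0]+.063*np.cos(t),ld[1]+.063*np.sin(t),ld[2]-.0903+.047]) for t in a]).astype(int)
cv2.polylines(im,[P],True,(255,0,255),1)
cv2.imwrite('pics/w2o.png',im)
E
```

```text
7.4 [0.6191 0.0194 0.2204] [[-0.0002  0.969   0.247 ]
 [-0.0008  0.247  -0.969 ]
 [-1.     -0.0004  0.0008]] [-0.0331 -0.4985 -5.0944] 0.20376970578745304
[110.8279 203.6853]
```

View pics/w2o.png

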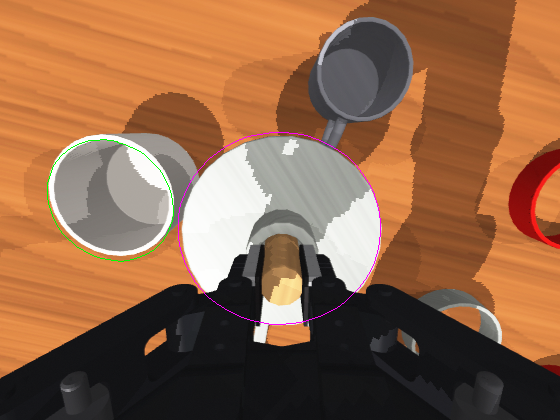

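```bash
cat > fit.py <<'E'
from h import *
from scipy.ndimage import map_coordinates
from scipy.optimize import minimize
a=np.linspace(0,2*np.pi,240,endpoint=False)
def ring(c,g,x,y,z,r):
    P=np.array([proj(c,[x+r*np.cos(t),y+r*np.sin(t),z]) for t in a]); return map_coordinates(g,[P[:,1],P[:,0]],order=1,mode='nearest')
def white(c):
    h=cv2.GaussianBlur(c['image'],(3,3),0).astype(float); return h[...,2]-0.0*h[...,0]  # blue: wood is dark in blue
def fit(c,x,y,z=.09,r=.056):
    g=white(c); f=lambda p:-np.mean(np.clip(ring(c,g,p[0],p[1],z,r-.0025)-ring(c,g,p[0],p[1],z,r+.003),-60,60)+np.clip(ring(c,g,p[0],p[1],z,r-.0025)-ring(c,g,p[0],p[1],z,r-.008),-60,60))
    b=min(((f((x+i,y+j)),x+i,y+j) for i in np.arange(-.012,.0121,.003) for j in np.arange(-.012,.0121,.003)))
    return minimize(f,b[1:],method='Nelder-Mead',options=dict(xatol=1e-4,initial_simplex=[b[1:],(b[1]+.002,b[2]),(b[1],b[2]+.002)]))
E
python3 - <<'E'
from fit import *
np.set_printoptions(precision=4,suppress=True)
for n in ('wrist','top','side'):
    c=robot.camera(n); r=fit(c,.5815,.167); print(n,r.x,r.fun)
st=robot.read_state(); print(st['time_s'],st['ee_pos'])
E
```

```text
wrist [0.5861 0.168 ] -111.63595152176286
top [0.5857 0.1678] -94.99977467562518
side [0.5842 0.1704] -59.88024821421539
7.55 [0.6192 0.0205 0.2204]
```

Call:
apply_moves:
  plan:
    - {"travel":[0,0,-12],"spin":0}
    - {"travel":[0,1,-34],"spin":0}
    - {"travel":[0,2,-62],"spin":0}
    - {"travel":[0,3,-92],"spin":0}
    - {"travel":[0,4,-120],"spin":0}

```text
time_s: 8.05
ee_pos: [0.5922, 0.1411, 0.2204]
tcp_rot: [0.559, 0.433, 0.56, -0.432]
wrist_force: [-0.7, 0.0, -5.9]
finger_gap: 0.204
```

Call:
apply_moves:
  plan:
    - {"travel":[0,1,-20],"spin":0}
    - {"travel":[0,1,-29],"spin":0}
    - {"travel":[0,1,-32],"spin":0}
    - {"travel":[0,1,-32],"spin":0}
    - {"travel":[0,1,-32],"spin":0}

```text
time_s: 8.55
ee_pos: [0.587, 0.1672, 0.2202]
tcp_rot: [0.559, 0.434, 0.558, -0.434]
wrist_force: [-0.3, -0.5, -5.3]
finger_gap: 0.206
```

Call:
apply_moves:
  plan:
    - {"travel":[12,0,0],"spin":0}
    - {"travel":[28,0,0],"spin":0}
    - {"travel":[42,0,0],"spin":0}
    - {"travel":[50,0,0],"spin":0}
    - {"travel":[50,0,0],"spin":0}

```text
time_s: 9.05
ee_pos: [0.5851, 0.1684, 0.168]
tcp_rot: [0.558, 0.432, 0.56, -0.435]
wrist_force: [-0.2, 0.0, -6.1]
finger_gap: 0.207
```

```bash
python3 - <<'E'
from h import *
np.set_printoptions(precision=4,suppress=True)
st=robot.read_state(); print(st['time_s'],st['ee_pos'],st['wrist_force'],st['finger_gap'])
a=np.linspace(0,6.28,90); x,y,z=.5858,.168,0
out=[]
for n,(u0,u1,v0,v1) in (('side',(170,290,140,290)),('wrist',(130,430,60,400))):
    c=robot.camera(n); k=4 if n=='side' else 1.5; im=cv2.resize(c['image'][:,:,::-1],None,fx=k,fy=k)
    e=st['ee_pos']
    for col,(cx,cy,cz,r) in {(0,255,0):(x,y,.09,.056),(255,0,255):(e[0],e[1],e[2]-.0903+.047,.063)}.items():
        P=np.array([proj(c,[cx+r*np.cos(t),cy+r*np.sin(t),cz]) for t in a])*k; cv2.polylines(im,[P.astype(int)],True,col,1)
    im=im[int(v0*k):int(v1*k),int(u0*k):int(u1*k)]; out.append(cv2.resize(im,(int(im.shape[1]*500/im.shape[0]),500)))
o=np.hstack(out); print(o.shape); cv2.imwrite('pics/p1.png',o[:,:800] if o.shape[1]<=800 else cv2.resize(o,(800,int(500*800/o.shape[1]))))
E
```

```text
9.05 [0.5851 0.1684 0.168 ] [-0.2304  0.0388 -6.0638] 0.20718489247258065
(500, 841, 3)
```

View pics/p1.png

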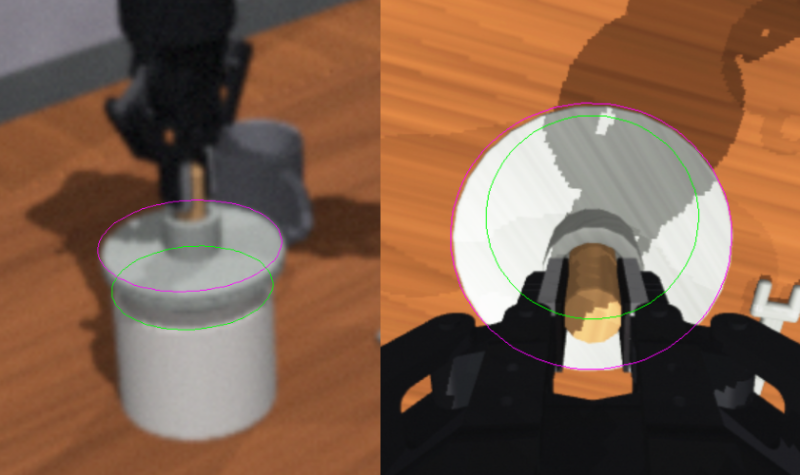

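Call:
apply_moves:
  plan:
    - {"travel":[3,0,0],"spin":0}
    - {"travel":[6,0,0],"spin":0}
    - {"travel":[9,0,0],"spin":0}
    - {"travel":[11,0,0],"spin":0}
    - {"travel":[13,0,0],"spin":0}

```text
time_s: 9.65
ee_pos: [0.5862, 0.1694, 0.1571]
tcp_rot: [0.559, 0.433, 0.559, -0.433]
wrist_force: [-0.6, 0.6, -5.1]
finger_gap: 0.203
```

Call:
apply_moves:
  plan:
    - {"travel":[1.5,0,0],"spin":0}
    - {"travel":[3,0,0],"spin":0}
    - {"travel":[4.5,0,0],"spin":0}
    - {"travel":[6,0,0],"spin":0}
    - {"travel":[6,0,0],"spin":0}

```text
time_s: 10.15
ee_pos: [0.5861, 0.1693, 0.151]
tcp_rot: [0.559, 0.433, 0.559, -0.433]
wrist_force: [0.4, 0.5, -4.4]
finger_gap: 0.206
```

Call:
apply_moves:
  plan:
    - {"travel":[1,0,0],"spin":0}
    - {"travel":[2,0,0],"spin":0}
    - {"travel":[3,0,0],"spin":0}
    - {"travel":[3.5,0,0],"spin":0}
    - {"travel":[4,0,0],"spin":0}

```text
time_s: 10.65
ee_pos: [0.5863, 0.1694, 0.1472]
tcp_rot: [0.559, 0.433, 0.559, -0.433]
wrist_force: [-0.1, 0.4, -6.0]
finger_gap: 0.207
```

Call:
apply_moves:
  plan:
    - {"travel":[0.5,0,0],"spin":0}
    - {"travel":[1,0,0],"spin":0}
    - {"travel":[1.5,0,0],"spin":0}
    - {"travel":[1.5,0,0],"spin":0}

```text
time_s: 11.05
ee_pos: [0.5863, 0.1695, 0.1458]
tcp_rot: [0.559, 0.433, 0.559, -0.433]
wrist_force: [-1.1, -0.5, -5.2]
finger_gap: 0.207
```

Call:
apply_moves:
  plan:
    - {"travel":[0.5,0,0],"spin":0}
    - {"travel":[1,0,0],"spin":0}
    - {"travel":[1,0,0],"spin":0}

```text
time_s: 11.35
ee_pos: [0.5863, 0.1695, 0.1457]
tcp_rot: [0.559, 0.433, 0.559, -0.433]
wrist_force: [-2.4, -0.7, 0.5]
finger_gap: 0.201
```

Call:
apply_moves:
  plan:
    - {"travel":[0.3,0,0],"spin":0}
    - {"travel":[0.3,0,0],"spin":0}

```text
time_s: 11.55
ee_pos: [0.5863, 0.1695, 0.1457]
tcp_rot: [0.559, 0.433, 0.559, -0.433]
wrist_force: [-2.9, -1.2, 5.2]
finger_gap: 0.202
```

Call:
apply_moves:
  plan:
    - {"travel":[0,0,0],"spin":0}
    - {"travel":[0,0,0],"spin":0}
    - {"travel":[0,0,0],"spin":0}
    - {"travel":[0,0,0],"spin":0}
  jaw: 0.4

```text
time_s: 11.95
ee_pos: [0.5866, 0.1695, 0.1444]
tcp_rot: [0.559, 0.433, 0.559, -0.433]
wrist_force: [-0.3, 1.0, 0.6]
finger_gap: 0.404
```

Call:
apply_moves:
  plan:
    - {"travel":[0,0,0],"spin":0}
    - {"travel":[0,0,0],"spin":0}
    - {"travel":[0,0,0],"spin":0}
    - {"travel":[0,0,0],"spin":0}
    - {"travel":[0,0,0],"spin":0}
  jaw: 1

```text
time_s: 12.45
ee_pos: [0.5863, 0.1695, 0.1445]
tcp_rot: [0.559, 0.433, 0.559, -0.433]
wrist_force: [0.7, 0.1, 0.2]
finger_gap: 0.999
```

```bash
python3 - <<'E'
from h import *
np.set_printoptions(precision=4,suppress=True)
st=robot.read_state(); print(st['time_s'],st['ee_pos'],st['wrist_force'],st['finger_gap'])
a=np.linspace(0,6.28,90); out=[]; e=st['ee_pos']
for n,(u0,u1,v0,v1) in (('side',(170,290,140,290)),('wrist',(130,430,60,400))):
    c=robot.camera(n); k=4 if n=='side' else 1.5; im=cv2.resize(c['image'][:,:,::-1],None,fx=k,fy=k)
    for col,(cx,cy,cz,r) in {(255,0,255):(e[0],e[1],.102,.063),(0,255,0):(e[0],e[1],.13,.020),(255,0,0):(e[0],e[1],.162,.010)}.items():
        P=np.array([proj(c,[cx+r*np.cos(t),cy+r*np.sin(t),cz]) for t in a])*k; cv2.polylines(im,[P.astype(int)],True,col,1)
    im=im[int(v0*k):int(v1*k),int(u0*k):int(u1*k)]; out.append(cv2.resize(im,(400,500)))
cv2.imwrite('pics/p2.png',np.hstack(out))
E
```

```text
12.45 [0.5863 0.1695 0.1445] [0.7178 0.1491 0.1529] 0.9991230426147347
```

View pics/p2.png

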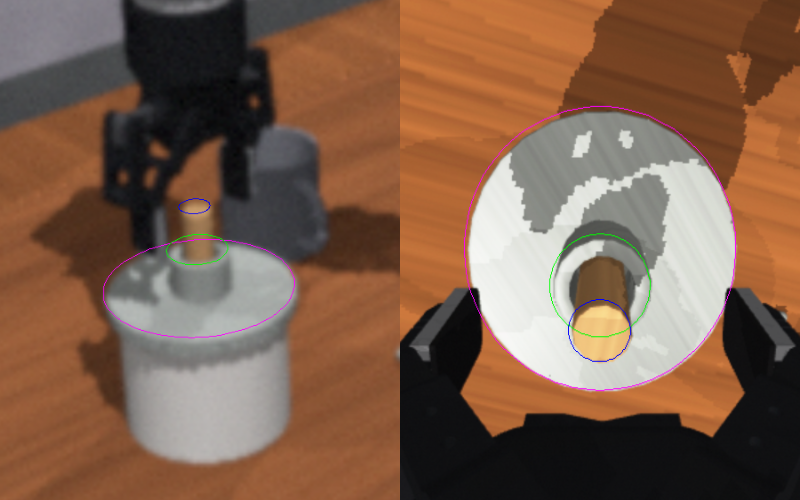

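Call:
apply_moves:
  plan:
    - {"travel":[6,0,0],"spin":0}
    - {"travel":[14,0,0],"spin":0}
    - {"travel":[22,0,0],"spin":0}
    - {"travel":[27,0,0],"spin":0}
    - {"travel":[29,0,0],"spin":0}
  jaw: 1

```text
time_s: 13.05
ee_pos: [0.5855, 0.1691, 0.1142]
tcp_rot: [0.558, 0.433, 0.559, -0.434]
wrist_force: [-0.2, 0.4, -0.7]
finger_gap: 1.001
```

Call:
apply_moves:
  plan:
    - {"travel":[0,0,0],"spin":0}
    - {"travel":[0,0,0],"spin":0}
    - {"travel":[0,0,0],"spin":0}
    - {"travel":[0,0,0],"spin":0}
    - {"travel":[0,0,0],"spin":0}
  jaw: 0.55

```text
time_s: 13.55
ee_pos: [0.5864, 0.1695, 0.1158]
tcp_rot: [0.559, 0.433, 0.559, -0.433]
wrist_force: [1.1, -0.7, -0.3]
finger_gap: 0.55
```

```bash
python3 - <<'E'
from h import *
np.set_printoptions(precision=4,suppress=True)
st=robot.read_state(); print(st['time_s'],st['ee_pos'],st['wrist_force'],st['finger_gap'])
w=robot.camera('wrist'); s=robot.camera('side')
cv2.imwrite('pics/g3.png',np.hstack([cv2.resize(w['image'][100:400,130:430,::-1],(400,400)),cv2.resize(s['image'][150:270,175:295,::-1],(400,400))]))
E
```

```text
13.55 [0.5864 0.1695 0.1158] [ 1.0869 -0.7485 -0.3354] 0.5501793789504056
```

View pics/g3.png

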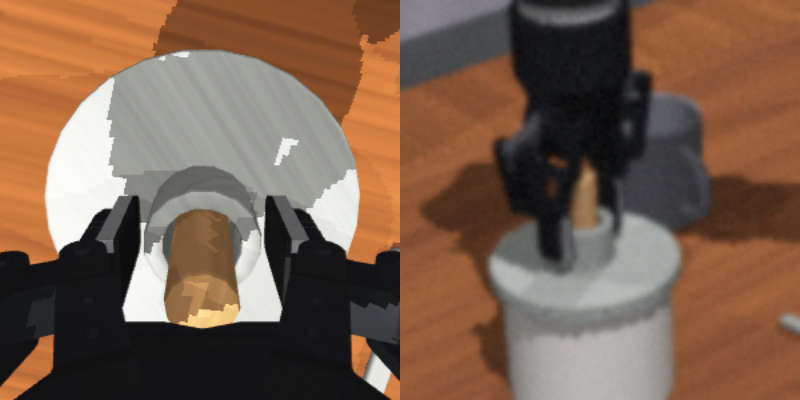

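Call:
apply_moves:
  plan:
    - {"travel":[0,0,0],"spin":0}
    - {"travel":[0,0,0],"spin":0}
    - {"travel":[0,0,0],"spin":0}
    - {"travel":[0,0,0],"spin":0}
    - {"travel":[0,0,0],"spin":0}
  jaw: 0.3
  force: 80

```text
time_s: 14.15
ee_pos: [0.5865, 0.1697, 0.1161]
tcp_rot: [0.559, 0.434, 0.559, -0.433]
wrist_force: [-0.8, -0.4, 4.3]
finger_gap: 0.437
```

Call:
apply_moves:
  plan:
    - {"travel":[-1,0,0],"spin":0}
    - {"travel":[-3,0,0],"spin":0}
    - {"travel":[-6,0,0],"spin":0}
    - {"travel":[-10,0,0],"spin":0}
    - {"travel":[-12,0,0],"spin":0}

```text
time_s: 14.65
ee_pos: [0.5863, 0.1694, 0.1276]
tcp_rot: [0.559, 0.433, 0.559, -0.433]
wrist_force: [0.7, -0.2, -2.1]
finger_gap: 0.434
```

Call:
apply_moves:
  plan:
    - {"travel":[0,0,0],"spin":0}
    - {"travel":[0,0,0],"spin":0}
    - {"travel":[0,0,0],"spin":0}

```text
time_s: 14.95
ee_pos: [0.5861, 0.1694, 0.1273]
tcp_rot: [0.559, 0.433, 0.559, -0.433]
wrist_force: [-0.5, 0.1, -2.5]
finger_gap: 0.435
```

```bash
python3 - <<'E'
from h import *
np.set_printoptions(precision=4,suppress=True)
st=robot.read_state(); print(st['time_s'],st['ee_pos'],st['wrist_force'],st['ft_torque'],st['finger_gap'])
w=robot.camera('wrist'); s=robot.camera('side')
cv2.imwrite('pics/g4.png',np.hstack([cv2.resize(w['image'][100:400,130:430,::-1],(400,400)),cv2.resize(s['image'][150:270,175:295,::-1],(400,400))]))
E
```

```text
14.95 [0.5861 0.1694 0.1273] [-0.4993  0.1057 -2.484 ] [-0.0386 -0.0002  0.0019] 0.43485639490162187
```

View pics/g4.png

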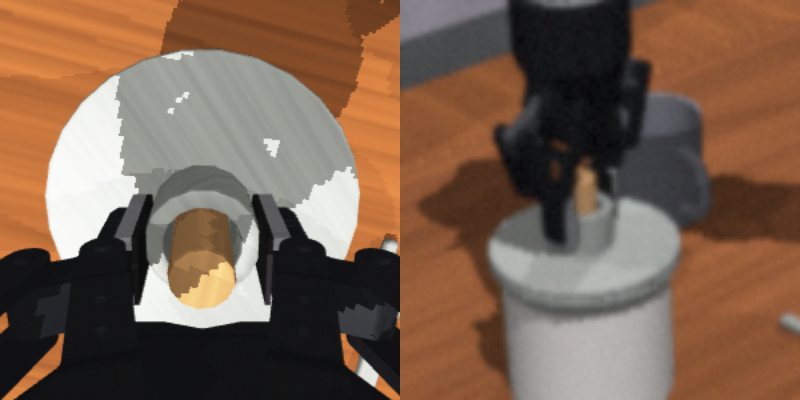

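Call:
apply_moves:
  plan:
    - {"travel":[-6,0,0],"spin":0}
    - {"travel":[-14,0,0],"spin":0}
    - {"travel":[-24,0,0],"spin":0}
    - {"travel":[-34,0,0],"spin":0}
    - {"travel":[-44,0,0],"spin":0}

```text
time_s: 15.55
ee_pos: [0.5866, 0.1696, 0.173]
tcp_rot: [0.559, 0.434, 0.559, -0.433]
wrist_force: [-0.0, -0.3, -2.2]
finger_gap: 0.434
```

Call:
apply_moves:
  plan:
    - {"travel":[-11,0,0],"spin":0}
    - {"travel":[-23,0,0],"spin":0}
    - {"travel":[-36,0,0],"spin":0}
    - {"travel":[-50,0,0],"spin":0}
    - {"travel":[-65,0,0],"spin":0}

```text
time_s: 16.05
ee_pos: [0.5862, 0.1694, 0.2376]
tcp_rot: [0.559, 0.433, 0.559, -0.433]
wrist_force: [0.0, -0.6, -2.2]
finger_gap: 0.438
```

Call:
apply_moves:
  plan:
    - {"travel":[-15,0,0],"spin":0}
    - {"travel":[-27,0,0],"spin":0}
    - {"travel":[-36,0,0],"spin":0}
    - {"travel":[-40,0,0],"spin":0}
    - {"travel":[-40,0,0],"spin":0}

```text
time_s: 16.55
ee_pos: [0.5864, 0.1696, 0.277]
tcp_rot: [0.559, 0.433, 0.559, -0.433]
wrist_force: [0.3, 0.5, -1.8]
finger_gap: 0.442
```

Call:
apply_moves:
  plan:
    - {"travel":[0,0,0],"spin":0}
    - {"travel":[0,0,0],"spin":0}
    - {"travel":[0,0,0],"spin":0}

```text
time_s: 16.85
ee_pos: [0.586, 0.1693, 0.2757]
tcp_rot: [0.559, 0.433, 0.559, -0.434]
wrist_force: [-0.1, -0.0, -2.7]
finger_gap: 0.434
```

```bash
python3 - <<'E'
from h import *
np.set_printoptions(precision=4,suppress=True)
st=robot.read_state(); e=st['ee_pos']; print(st['time_s'],e,st['wrist_force'],st['finger_gap'],rot(st['tcp_rot'])[:,0])
a=np.linspace(0,6.28,90); out=[]
for n,(u0,u1,v0,v1) in (('side',(170,290,90,280)),('wrist',(130,430,60,400))):
    c=robot.camera(n); k=4; im=cv2.resize(c['image'][:,:,::-1],None,fx=k,fy=k)
    for col,(cx,cy,cz,r) in {(0,255,0):(.5858,.1685,.096,.056),(255,0,0):(.5858,.1685,.162,.010),(255,0,255):(e[0],e[1],e[2]-.116+.102,.063)}.items():
        P=np.array([proj(c,[cx+r*np.cos(t),cy+r*np.sin(t),cz]) for t in a])*k
        if n=='side' or col==(255,0,255): cv2.polylines(im,[P.astype(int)],True,col,1)
    im=im[int(v0*k):int(v1*k),int(u0*k):int(u1*k)]; out.append(cv2.resize(im,(int(im.shape[1]*560/im.shape[0]),560)))
o=np.hstack(out)[:,:800]; cv2.imwrite('pics/f.png',o)
E
```

```text
16.85 [0.586  0.1693 0.2757] [-0.1075 -0.0006 -2.7453] 0.4336934742848511 [-0.0014 -0.0005 -1.    ]
```

View pics/f.png

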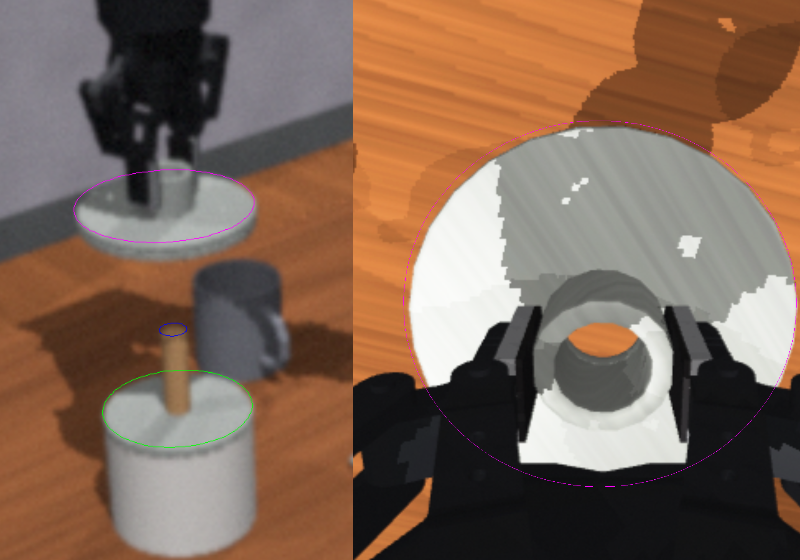

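```bash
python3 -c "
from workcell import robot
print(robot.hand_in())"
```

```text
the job is handed in; nothing more can be done
None
```

I lifted both lids together by the wooden post and lowered them gently onto the crock. I then let go, took the outer lid by its collar, lifted it straight up, and handed in while still holding it.

**Seating:** When the inner lid touched down, the tool was at z ≈ 0.1457 m, against 0.1453 m predicted for fully seated. The side view just before hand-in shows the inner lid's flange matching the predicted seated outline, with its post upright.

**Outer lid alone:** The wrist force on the lift was about 2–2.7 N, which fits one 0.2 kg lid. The grip opening held steady at about 0.434.

**Final pose:** The outer lid is level, about 16 cm above the inner lid and about 9 cm above the post top. The job took about 17 s of the 56 s allowed.

**Disagreements:**
- My first estimate of the crock's position was about 4 mm off, and I corrected it from the wrist and top cameras before placing. The side camera still differed from those two by about 3 mm.
- On the last side view, the lid and crock sat a few enlarged-crop pixels off the predicted outlines (about 2 mm, the calibration error).

I never moved near the mug, wrench, garlic or red rings. The mug stood undisturbed in the last view; I did not check the others in a final overview picture.

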